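# Set the ribbon clutch to its long mark and lock it

## Task

On the ribbon clutch unit in the middle of the bench, push the ring's lever round with the fingertips until its pointer stands at the one long mark of the scale; then push the brass locking bolt fully in towards the drum, by its upright thumb tab, so that the setting is locked. Only push, gently: do not grip the lever or the tab, do not lift or shove the unit along the bench, do not turn the scale plate, and leave everything else on the bench where it is.

Things in the scene. Friction and masses are not known exactly. Their poses are not given: they have to be found in the camera images.
- unit: loose 3 to 4 kg clutch unit (slides at about 20 N of push): aluminium base plate 200 (x) x 170 (y) x 12 mm, on it a grey drum 116 mm across, and a black spindle stub 26 mm across, top at 84 mm. Origin: underside, on the drum's upright axis, also the axis of ring and scale plate. x points from the axis to the scale side; the lock bolt is on the -x side; z up
- ring: steel ring on top of the drum, 120 mm across, 45 to 56 mm above the bench. Turns about the unit's axis, stays where left; stops at 1.05 rad either side of the unit's x. Origin: on the axis at bench height; x along its lever, a dark flat bar 14 mm wide, 48 to 54 mm above the bench, reaching 100 mm from the axis and ending in a 5 mm wide pointer
- lever_pin (a point): centre of the top of the black upright pin on the lever: 12 mm across, 90 mm from the axis, free from 54 to 93 mm above the bench; push it sideways, at right angles to the lever (about 1.5 N)
- pointer (a point): tip of the lever's pointer, 110 mm from the axis, 49 mm above the bench
- scale: white-painted scale plate, a 114 degree sector under the lever, out to 137 mm from the axis, top face 43 mm above the bench, with nine black marks 10 degrees apart. Not to be moved (it turns about the axis only with great force, 3 N m). Origin: on the axis at bench height; x along the long mark, the middle one
- long_mark (a point): where the pointer tip must stand: in line with the long mark, 2 mm inside its inner end, 110 mm from the axis, 49 mm above the bench. The long mark runs 112 to 136 mm from the axis and is 6 mm wide; the other marks are 11 mm long and 3 mm wide
- lock (a joint): travel of the brass locking bolt, m: 0 out (as at the start), 0.020 fully in. It slides along the unit's +x, towards the drum, against about 2 N of friction and stays where it is left
- lock_face (a point): middle of the outer face (which looks along the unit's -x) of the bolt's upright brass thumb tab, 118 mm from the axis while the bolt is out, 98 mm when it is in. The tab is 36 mm wide, 8 mm thick and stands from 16 to 58 mm above the bench; the point is 45 mm above the bench. The base plate below it reaches to 100 mm from the axis
- core: loose standing cardboard ribbon core (tube), 34 mm across, 65 mm tall, close to the unit; origin under its centre; leave it alone
- gear: loose white plastic gear blank lying flat, 44 mm across, 22 mm tall, close to the unit; origin under its centre; leave it alone
- screwdriver: loose screwdriver lying beside the unit, 170 mm long, along its x; leave it alone
- label_roll: loose roll of paper labels lying flat, 100 mm across, 55 mm tall; leave it alone
- bottle: loose white bottle, 56 mm across, 130 mm tall; leave it alone
- head: loose print head bar, 28 x 120 x 26 mm, lying flat; leave it alone
- brush: loose cleaning brush, 160 mm long, lying flat; leave it alone

How it is judged:
By the outcome, as a careful person would: the job done as asked, in the order asked, and still so for the second after the job is handed in, with the robot touching nothing.
It also fails if it takes over 51 s, if anything falls off the work surface, if the arm or the gripper's body presses on something with over 40 N, if the wrist force passes 120 N, or if a joint passes its speed limit or range.

## Robot

A 6-joint arm with a two-finger parallel gripper is mounted at the origin on the work surface. World frame = base frame: x ahead of the robot, y to its left, z up, the work surface at z = 0. Lengths are in m, angles in degrees, forces in N, time in s.
With the tool pointing down it reaches from about 0.3 to 0.75 m from the base axis. Payload 8.5 kg.
Tool frame: the origin (TCP) lies on the centre line of the jaws, within the pads' length; the fingertips stand 11 mm ahead of it and the grasp point (between the pads) lies 8 mm behind it; x points along the fingers, y is the direction in which the jaws open and shut, and the axes are right-handed (so a half turn about x gives the same grasp; the last joint's range is limited). The gripper opens to 85 mm and grips with 20 to 120 N. Pads are 22 mm wide; open, the fingers measure 114 mm over their backs; the gripper's body (76 mm by 85 mm) begins 54 mm behind the grasp point. The pads swing forward as they close: fully open they stand 13 mm farther back than shut.
Start: joints at [-83.325, 21.807, 74.336, -0, 83.858, -12.336], TCP at [0.179, -0.52, 0.242] pointing down, gripper open.
Joint ranges: [-178.18, 178.18], [-50.72, 133.34], [12.68, 142.11], [-81.47, 261.47], [9.98, 163.14], [-165.26, 165.26]. Speed limits (degrees/s): [136.94, 136.94, 180, 180, 180, 180].

## Interface

Orientations are given as a 3x3 rotation matrix whose columns are the frame's x, y, z axes.
In Python, from rig import env gives the robot as it stands.
- The arm moves only by the tool carry_out, never from a script. Its argument "motion" is a list that holds one entry, the list of rows, each a list of 7 numbers: the shift along the tool's x, y, z in cm, then the turn, a rotation vector about the tool's x, y, z in rad, then the finger opening in cm, from 0 to 8.54. A call has 1 to 5 rows; each row is the pose to reach, as a shift and turn from the pose commanded when the call began, along the tool's axes at that moment; what a row does not reach only later rows make up. A row lasts 1/12 s, in which the tool goes at most 41.7 mm and 7.16 degrees, less where a joint would pass 70% of its speed; a pose out of reach is approached as far as the arm can. A call with a gripper value outside its range is refused whole. The fingers move at their own pace and stop on an object; "grip_force" is the grip in N (left out, the last holds). Time passes only in rows, so rows that repeat a pose let the fingers close. It gives the time, the measured TCP pose, the force and the opening at its end, in the units of the state.
- env.observe(): the state, without advancing time (a new reading comes with each control period).
- env.get_image(name): name is "scene" or "side" or "wrist"; returns a dict with "image" (384x512x3 uint8, red, green, blue), "fov_y" (degrees; the focal length in pixels is half the picture's height over the tangent of half this angle, whatever the lens; pixels are square), "cx", "cy" (the principal point, pixels), "k1" (the pictures are not rectified: a ray, as slopes to the right and down, at radius r is drawn at 1 + k1 r^2 times it, then the intrinsics apply), "R" (3x3) and "t" (3): a world point X has camera coordinates R X + t. Camera axes: x right, y down, z forward; pixel columns grow to the right and rows downward; lengths in m; the calibration is good to about 2 mm. A picture is of the moment at which its call begins. There is no depth.
- env.close_job(): hands the job in, once; it reports no verdict.
The state is a dict: "time_s": time; "q": joint angles; "qvel": joint speeds; "joint_efforts": joint torques, N m; "position": TCP position; "tool_rot": TCP orientation; "ft_force": force on the tool from outside, world axes, zero at the start; "wrist_torque": the same for the moment, N m; "grip_width": finger opening in m.
Only numpy, scipy, OpenCV 4.12 (cv2) and the standard library are available. Lean on these libraries where they do the work, as an engineer would, in place of code of your own. Each camera call takes 0.05 s, during which the arm holds its last target. There are 200 camera calls.

## Working session

There is one attempt and no reset: what is moved stays moved. The work goes in short steps, Python scripts to look and compute and a tool call to move; the robot and the scene stay as the last step left them, time stands still between calls to the robot, and variables do not carry over. Pictures are saved under pics/ and viewed, on a budget of 10 in all, crops included, one or two more only if the job needs it, and the job is handed in when it is done.

Besides the shell and the picture viewer there is one more tool, called in YAML: its name, and indented under it one key for each argument. carry_out: Moves the arm, as the interface text tells. Its arguments: {"type":"object","properties":{"motion":{"type":"array","items":{"type":"array","items":{"type":"array","items":{"type":"number"}}}},"grip_force":{"type":"number"}},"required":["motion"]}

```bash
ls; mkdir -p pics
cat > h.py <<'E'
import numpy as np, cv2
from rig import env
def cam(n):
    d=env.get_image(n); f=d["image"].shape[0]/2/np.tan(np.radians(d["fov_y"])/2)
    d["K"]=np.array([[f,0,d["cx"]],[0,f,d["cy"]],[0,0,1]]); d["D"]=np.array([d["k1"],0,0,0.]); d["R"]=np.array(d["R"]); d["t"]=np.array(d["t"]); return d
def ray(d,px,z):
    u=cv2.undistortPoints(np.array(px,float).reshape(-1,1,2),d["K"],d["D"]).reshape(-1,2)
    r=np.c_[u,np.ones(len(u))]@d["R"]; c=-d["R"].T@d["t"]
    return c+r*((z-c[2])/r[:,2:])
def proj(d,X):
    return cv2.projectPoints(np.array(X,float).reshape(-1,1,3),cv2.Rodrigues(d["R"])[0],d["t"],d["K"],d["D"])[0].reshape(-1,2)
def save(d,n): cv2.imwrite("pics/"+n,d["image"][:,:,::-1])
E
python3 - <<'E'
from h import *
a=cam("scene");b=cam("side")
cv2.imwrite("pics/a.png",a["image"][:,:,::-1]);cv2.imwrite("pics/b.png",b["image"][:,:,::-1])
for d in(a,b): print(-d["R"].T@d["t"],d["R"][2],d["fov_y"])
s=env.observe();print(s["time_s"],s["position"],s["tool_rot"],s["ft_force"],s["grip_width"])
E
```

```text
pics
[ 1.00893654 -0.68039068  0.91418639] [-0.39804738  0.58445439 -0.70708653] 55.214745050056756
[0.12982597 0.61593567 0.88346508] [ 0.37736823 -0.57724508 -0.72414179] 57.19798606677463
0.1 [ 0.17915544 -0.51976472  0.24177513] [[-1.63088363e-04  3.25844326e-01 -9.45423423e-01]
 [ 1.28189299e-03 -9.45422590e-01 -3.25844261e-01]
 [-9.99999165e-01 -1.26507307e-03 -2.63510137e-04]] [ 0.04933476  0.63108678 -0.05364346] 0.08548311790001566
```

View pics/a.png

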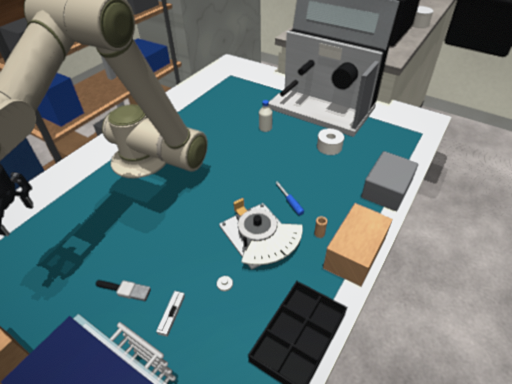

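View pics/b.png

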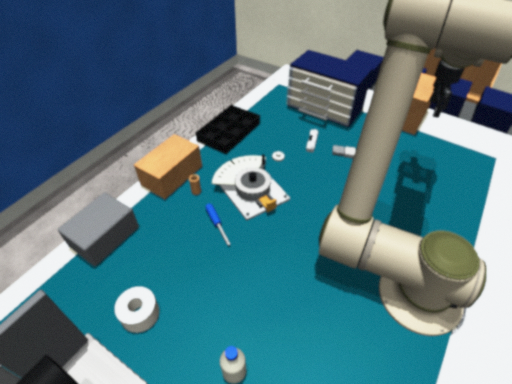

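The scene view has the unit's spindle at about (258,221), the scale to its lower right, the brass bolt at (240,207) and the lever probably near (248,265). The side view has the spindle at about (253,178) and the tab at (268,204). I'll zoom in on both.

Run:
```python
from h import *
a=cam("scene");b=cam("side")
A=cv2.resize(a["image"][185:285,205:335],None,fx=6,fy=6,interpolation=cv2.INTER_CUBIC)[:,:780]
B=cv2.resize(b["image"][140:225,190:310],None,fx=6,fy=6,interpolation=cv2.INTER_CUBIC)
cv2.imwrite("pics/a2.png",A[:,:,::-1]);cv2.imwrite("pics/b2.png",B[:,:,::-1])
print(ray(a,[[258,221]],.084),ray(b,[[253,178]],.084),ray(a,[[224,283]],.022),ray(a,[[321,220]],.06))
```

```text
[[ 0.6122195  -0.08420205  0.084     ]] [[ 0.58701546 -0.05859459  0.084     ]] [[ 0.62526304 -0.28106914  0.022     ]] [[0.76229196 0.03868279 0.06      ]]
```

View pics/a2.png

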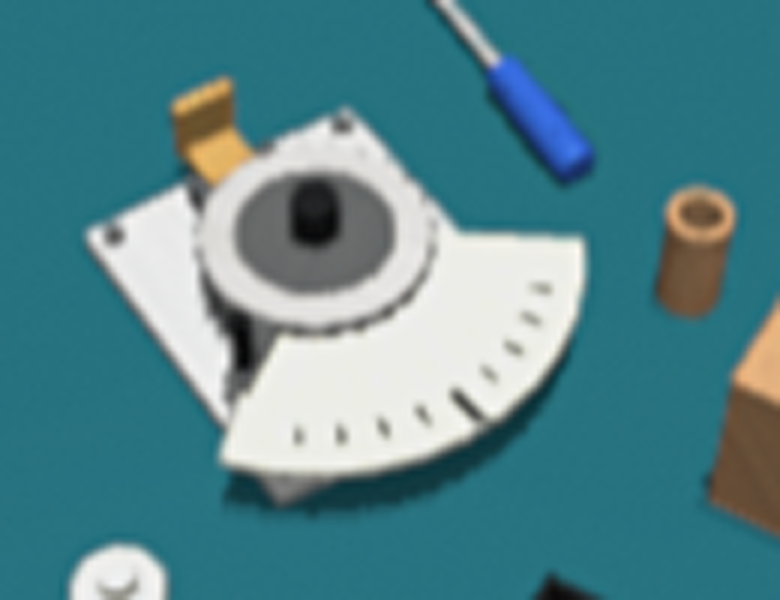

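View pics/b2.png

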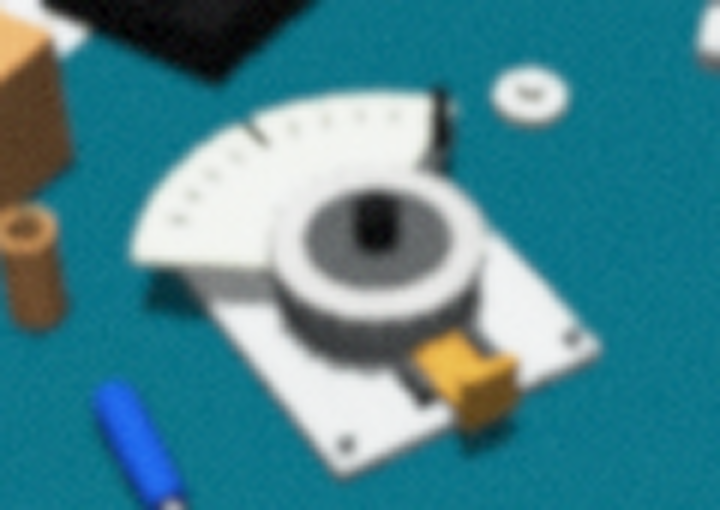

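Both zooms show the lever at the far end of the scale, on the gear side, with its pin at a2 (242,320) and b2 (440,92). The long mark runs (455,393) to (480,417) in a2 and (266,144) to (250,123) in b2. The tab's top is at a2 (202,92).

Run:
```python
from h import *
a=cam("scene");b=cam("side")
fa=lambda p:np.array(p)/6-.42+[205,185]
fb=lambda p:np.array(p)/6-.42+[190,140]
def s(n,pa,pb,z):
    if pa is not None: print(n,"scene",ray(a,fa(pa),z)[0].round(4))
    if pb is not None: print(n,"side",ray(b,fb(pb),z)[0].round(4))
s("spindle",[316,188],[377,200],.084)
s("markin",[455,393],[266,144],.043);s("markout",[480,417],[250,123],.043)
s("pin",[243,320],[440,92],.093)
s("tabtopL",[173,103],[460,382],.058);s("tabtopR",[230,80],[517,357],.058)
s("corner1",[88,232],[600,348],.012);s("corner2",[347,108],[343,476],.012)
s("gear",[118,580],[530,92],.022);s("core",[700,212],[27,227],.065)
s("blade",[440,0],None,.01);s("handle",[575,170],[115,395],.015)
```

```text
spindle scene [ 0.5994 -0.0684  0.084 ]
spindle side [ 0.6019 -0.0774  0.084 ]
markin scene [ 0.7082 -0.114   0.043 ]
markin side [ 0.7077 -0.1168  0.043 ]
markout scene [ 0.7255 -0.1199  0.043 ]
markout side [ 0.7266 -0.1267  0.043 ]
pin scene [ 0.6196 -0.1631  0.093 ]
pin side [ 0.6161 -0.1636  0.093 ]
tabtopL scene [ 0.488  -0.0387  0.058 ]
tabtopL side [ 0.5048 -0.0096  0.058 ]
tabtopR scene [ 0.5044 -0.0081  0.058 ]
tabtopR side [ 0.4891 -0.0409  0.058 ]
corner1 scene [ 0.4769 -0.107   0.012 ]
corner1 side [ 0.4738 -0.1087  0.012 ]
corner2 scene [0.546  0.0448 0.012 ]
corner2 side [0.5421 0.0455 0.012 ]
gear scene [ 0.6225 -0.2762  0.022 ]
gear side [ 0.613  -0.2644  0.022 ]
core scene [0.7642 0.0352 0.065 ]
core side [0.7635 0.0306 0.065 ]
blade scene [0.5446 0.1507 0.01  ]
handle scene [0.6785 0.0687 0.015 ]
handle side [0.6766 0.0691 0.015 ]
```

```bash
cat >> h.py <<'E'
from scipy.spatial.transform import Rotation as Ro
AX=np.array([.601,-.0727])
def rows(T):
    "T: list of x,y,z,yaw(deg of tool y), tool down -> shift cm, turn"
    s=env.observe(); R=np.array(s["tool_rot"]); p=np.array(s["position"])
    print("t",round(s["time_s"],2),"p",p.round(4),"yaw",np.degrees(np.arctan2(R[1,1],R[0,1])).round(2),"F",np.round(s["ft_force"],2),"q6",round(s["q"][5],1))
    for x,y,z,w in T:
        c,k=np.cos(np.radians(w)),np.sin(np.radians(w)); X=np.array([0,0,-1.]);Y=np.array([c,k,0])
        G=np.c_[X,Y,np.cross(X,Y)]
        print(((R.T@(np.array([x,y,z])-p))*100).round(2),Ro.from_matrix(R.T@G).as_rotvec().round(3))
def arc(th,gap=0,r=.09,z=.076):
    "tool behind the pin (at angle th) by 17 mm + gap, tool y radial"
    t=np.radians(th);u=np.array([np.cos(t),np.sin(t)]);v=np.array([-u[1],u[0]])
    return [*(AX+r*u-(.017+gap)*v),z,th]
E
python3 -c "
from h import *
print(arc(-79.4,.015,z=.2));rows([arc(-79.4,.015,z=.2)])"
```

```text
[np.float64(0.586101690382359), np.float64(-0.16705062464306694), 0.2, -79.4]
t 0.3 p [ 0.1792 -0.5199  0.2421] yaw -70.99 F [ 0.13  0.43 -0.25] q6 -12.3
[  4.23 -20.1  -49.97] [ 0.147 -0.     0.   ]
```

carry_out:
  motion:
    - [[0, -1.6, -4, 0, 0, 0, 0], [0, -3.2, -8, 0.05, 0, 0, 0], [0, -4.8, -12, 0.1, 0, 0, 0], [0, -6.4, -16, 0.147, 0, 0, 0], [0, -8, -20, 0.147, 0, 0, 0]]
  grip_force: 20

```text
time_s: 0.72
position: [0.3379, -0.3823, 0.2424]
tool_rot: [[0.0, 0.181, -0.984], [-0.0, -0.984, -0.181], [-1.0, 0.0, -0.0]]
ft_force: [0.9, -0.0, 0.6]
grip_width: 0.0255
```

```bash
python3 -c "
from h import *
rows([arc(-79.4,.015,z=.2)])"
```

```text
t 0.72 p [ 0.3379 -0.3823  0.2424] yaw -79.58 F [ 0.87 -0.04  0.63] q6 17.7
[  4.24 -16.68 -28.3 ] [-0.003 -0.    -0.   ]
```

carry_out:
  motion:
    - [[0.8, -2, -3.4, 0, 0, 0, 0], [1.6, -4, -6.8, 0, 0, 0, 0], [2.4, -6, -10.2, 0, 0, 0, 0], [3.2, -8, -13.6, 0, 0, 0, 0], [4, -10, -17, 0, 0, 0, 0]]

```text
time_s: 1.13
position: [0.4868, -0.2527, 0.202]
tool_rot: [[0.0, 0.184, -0.983], [-0.0, -0.983, -0.184], [-1.0, 0.0, -0.0]]
ft_force: [-0.2, -1.5, -0.3]
grip_width: 0.0001
```

carry_out:
  motion:
    - [[0, -2, -3.4, 0, 0, 0, 0], [0, -4, -6.8, 0, 0, 0, 0], [0, -6, -9.5, 0, 0, 0, 0], [0, -6.4, -10.5, 0, 0, 0, 0], [0, -6.4, -10.5, 0, 0, 0, 0]]

```text
time_s: 1.55
position: [0.5784, -0.1703, 0.2019]
tool_rot: [[-0.0, 0.187, -0.982], [0.0, -0.982, -0.187], [-1.0, -0.0, 0.0]]
ft_force: [0.4, -0.3, -0.6]
grip_width: 0.0001
```

```bash
python3 -c "
from h import *
rows([arc(-79.4,.015,z=.2)])
d=cam('wrist');save(d,'w1.png');print(-d['R'].T@d['t'],d['fov_y'])
P=[[AX[0],AX[1],.084],[.618,-.1633,.093]]
print(proj(d,P))"
```

```text
t 1.55 p [ 0.5784 -0.1703  0.2019] yaw -79.21 F [ 0.4  -0.29 -0.59] q6 51.6
[ 0.19 -0.17 -0.82] [0.003 0.    0.   ]
[ 0.64837575 -0.15644491  0.33441475] 63.07088746189294
[[138.2607866  146.46193649]
 [252.99612011 147.82312425]]
```

View pics/w1.png

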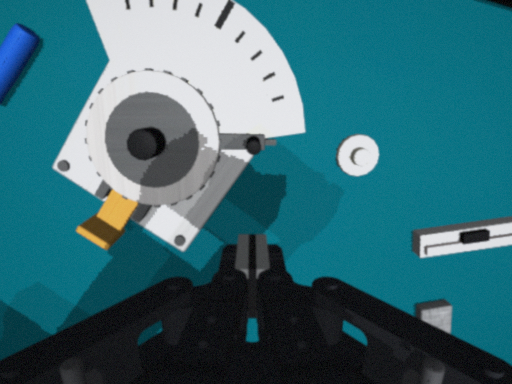

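The wrist view shows the pin top at (254,145), pointer tip at (275,142), long mark from (219,25) to (230,4), ring centre at about (152,137) and tab outer top edge from (77,231) to (110,247).

```bash
python3 -c "
from h import *
d=cam('wrist')
n=['ringc','pin','tip','mi','mo','spindle']
for k,p,z in zip(n,[(152,137),(254,145),(275.5,142.5),(219,25),(230,4),(144,144)],[.056,.093,.049,.043,.043,.084]): print(k,ray(d,[p],z)[0].round(4))
g=cv2.cvtColor(d['image'],cv2.COLOR_RGB2GRAY)
m=(g[0:60,200:250]<110).astype('uint8'); c=max(cv2.findContours(m,0,1)[0],key=cv2.contourArea); (x,y),wh,an=cv2.minAreaRect(c);print(x+200,y,wh,an)
print(ray(d,[(x+200,y)],.043))
print(arc(-79,.012));rows([arc(-79,.015,z=.076)])
"
```

```text
ringc [ 0.6052 -0.0761  0.056 ]
pin [ 0.6191 -0.1651  0.093 ]
tip [ 0.6198 -0.1852  0.049 ]
mi [ 0.7083 -0.1182  0.043 ]
mo [ 0.7262 -0.1246  0.043 ]
spindle [ 0.6027 -0.0785  0.084 ]
222.40566062927246 12.169809341430664 (6.507614612579346, 28.652929306030273) 29.05460548400879
[[ 0.71876223 -0.11934891  0.043     ]]
[np.float64(0.5897056212639067), np.float64(-0.16657990737620956), 0.076, -79]
t 1.65 p [ 0.5766 -0.1725  0.2021] yaw -79.4 F [ 0.1  -0.45  0.14] q6 51.5
[12.61 -0.34 -1.11] [-0.007  0.001  0.   ]
```

```bash
sed -i 's/^AX=.*/AX=np.array([.603,-.0755])/' h.py; python3 -c "
from h import *
rows([arc(-80.5,.015,z=.2),arc(-80.5,.015),arc(-80.5)])"
```

```text
t 1.65 p [ 0.5766 -0.1725  0.2021] yaw -79.4 F [ 0.1  -0.45  0.14] q6 51.5
[ 0.21 -0.11 -1.01] [0.019 0.001 0.   ]
[12.61 -0.11 -1.02] [0.019 0.001 0.   ]
[12.61 -0.08 -2.52] [0.019 0.001 0.   ]
```

carry_out:
  motion:
    - [[3.5, -0.1, -0.5, 0.02, 0, 0, 0], [7, -0.1, -0.8, 0.02, 0, 0, 0], [10.5, -0.1, -0.8, 0.02, 0, 0, 0], [12.6, -0.1, -0.8, 0.02, 0, 0, 0], [12.6, -0.1, -0.8, 0.02, 0, 0, 0]]

```text
time_s: 2.07
position: [0.5816, -0.1702, 0.072]
tool_rot: [[-0.008, 0.162, -0.987], [0.004, -0.987, -0.162], [-1.0, -0.005, 0.007]]
ft_force: [-1.0, 0.5, -0.3]
grip_width: -0.0
```

```bash
python3 -c "
from h import *
rows([arc(a) for a in (-80.5,-77.5,-74,-71,-68)]); d=cam('side');A=cv2.resize(d['image'][120:230,180:310],None,fx=6,fy=6,interpolation=cv2.INTER_CUBIC)[:600];cv2.imwrite('pics/s2.png',A[:,:,::-1])"
```

```text
t 2.07 p [ 0.5816 -0.1702  0.072 ] yaw -80.69 F [-1.05  0.52 -0.33] q6 53.2
[-0.41 -0.   -1.97] [-0.003  0.007  0.005]
[-0.41  0.07 -2.44] [-0.056  0.007  0.005]
[-0.42  0.13 -3.  ] [-0.117  0.007  0.005]
[-0.42  0.15 -3.48] [-0.169  0.007  0.006]
[-0.42  0.15 -3.96] [-0.221  0.007  0.006]
```

carry_out:
  motion:
    - [[0, 0, -0.5, 0, 0, 0, 0], [0, 0, -1, 0, 0, 0, 0], [0, 0, -1.5, 0, 0, 0, 0], [0, 0, -2, 0, 0, 0, 0], [0, 0.05, -2.4, -0.05, 0, 0, 0]]

```text
time_s: 2.53
position: [0.6093, -0.1662, 0.0774]
tool_rot: [[0.001, 0.213, -0.977], [-0.001, -0.977, -0.213], [-1.0, 0.001, -0.001]]
ft_force: [-2.0, -0.3, 1.0]
grip_width: 0.0003
```

```bash
python3 -c "
from h import *
rows([arc(a) for a in (-77.5,-74,-71,-68,-65,-62,-59)])"
```

```text
t 2.53 p [ 0.6093 -0.1662  0.0774] yaw -77.68 F [-1.96 -0.28  0.96] q6 51.7
[0.13 0.01 0.35] [-0.003 -0.001 -0.001]
[ 0.14  0.09 -0.2 ] [-0.064 -0.001 -0.001]
[ 0.14  0.14 -0.68] [-0.117 -0.001 -0.001]
[ 0.14  0.16 -1.16] [-0.169 -0.001 -0.001]
[ 0.14  0.16 -1.64] [-0.221 -0.001 -0.001]
[ 0.14  0.13 -2.12] [-0.274 -0.001 -0.001]
[ 0.14  0.07 -2.6 ] [-0.326 -0.001 -0.001]
```

carry_out:
  motion:
    - [[0, 0.1, -0.3, -0.06, 0, 0, 0], [0, 0.14, -0.7, -0.12, 0, 0, 0], [0, 0.16, -1.16, -0.17, 0, 0, 0], [0, 0.16, -1.64, -0.22, 0, 0, 0], [0, 0.13, -2.12, -0.274, 0, 0, 0]]

```text
time_s: 2.95
position: [0.63, -0.1628, 0.0771]
tool_rot: [[0.0, 0.472, -0.882], [-0.0, -0.882, -0.472], [-1.0, 0.001, -0.0]]
ft_force: [-1.8, 1.0, 0.3]
grip_width: 0.0001
```

```bash
python3 -c "
from h import *
rows([arc(a) for a in (-62,-59,-56,-53,-50,-47,-44)]);save(cam('wrist'),'w2.png')"
```

```text
t 2.95 p [ 0.63   -0.1628  0.0771] yaw -61.84 F [-1.78  1.01  0.26] q6 37.0
[ 0.11  0.02 -0.02] [ 0.003 -0.    -0.001]
[ 0.11  0.1  -0.49] [-0.05  -0.    -0.001]
[ 0.11  0.16 -0.97] [-0.102 -0.    -0.001]
[ 0.11  0.18 -1.45] [-0.154 -0.    -0.001]
[ 0.11  0.19 -1.92] [-0.207 -0.    -0.001]
[ 0.11  0.16 -2.4 ] [-0.259 -0.    -0.001]
[ 0.11  0.12 -2.88] [-0.311 -0.    -0.001]
```

View pics/w2.png

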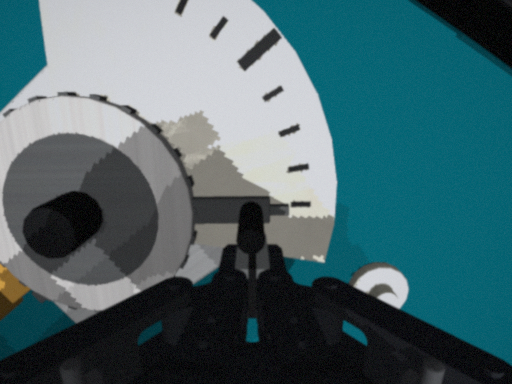

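The lever follows the fingers. The pointer tip is at (288,210), on the outermost mark, about 40° short of the long mark at (260,50).

carry_out:
  motion:
    - [[0, 0.1, -0.49, -0.05, 0, 0, 0], [0, 0.16, -0.97, -0.1, 0, 0, 0], [0, 0.18, -1.45, -0.154, 0, 0, 0], [0, 0.19, -1.92, -0.207, 0, 0, 0], [0, 0.16, -2.4, -0.259, 0, 0, 0]]

```text
time_s: 3.42
position: [0.6517, -0.153, 0.0769]
tool_rot: [[0.0, 0.681, -0.732], [-0.0, -0.732, -0.681], [-1.0, 0.0, 0.0]]
ft_force: [-1.7, -1.1, 0.3]
grip_width: 0.0002
```

```bash
python3 -c "
from h import *
rows([arc(a) for a in (-47,-44,-41,-38,-35,-32,-29)])"
```

```text
t 3.42 p [ 0.6517 -0.153   0.0769] yaw -47.07 F [-1.69 -1.07  0.29] q6 23.8
[ 0.09  0.01 -0.03] [-0.001  0.    -0.   ]
[ 0.09  0.09 -0.5 ] [-0.054  0.    -0.   ]
[ 0.09  0.14 -0.98] [-0.106  0.    -0.   ]
[ 0.09  0.17 -1.45] [-0.158  0.    -0.   ]
[ 0.09  0.17 -1.93] [-0.211  0.    -0.   ]
[ 0.09  0.14 -2.41] [-0.263  0.    -0.   ]
[ 0.09  0.1  -2.89] [-0.315  0.    -0.   ]
```

carry_out:
  motion:
    - [[0, 0.09, -0.5, -0.053, 0, 0, 0], [0, 0.14, -0.98, -0.106, 0, 0, 0], [0, 0.17, -1.45, -0.158, 0, 0, 0], [0, 0.17, -1.93, -0.21, 0, 0, 0], [0, 0.14, -2.41, -0.263, 0, 0, 0]]

```text
time_s: 3.83
position: [0.6702, -0.1376, 0.0768]
tool_rot: [[0.0, 0.848, -0.53], [-0.0, -0.53, -0.848], [-1.0, 0.0, 0.0]]
ft_force: [-2.2, -1.0, 0.1]
grip_width: 0.0003
```

```bash
python3 -c "
from h import *
rows([arc(a) for a in (-32,-29,-27,-25,-23)])"
```

```text
t 3.83 p [ 0.6702 -0.1376  0.0768] yaw -32.0 F [-2.19 -1.    0.09] q6 10.5
[ 0.08  0.   -0.01] [-0.  0. -0.]
[ 0.08  0.08 -0.48] [-0.052  0.    -0.   ]
[ 0.08  0.12 -0.8 ] [-0.087  0.    -0.   ]
[ 0.08  0.14 -1.12] [-0.122  0.    -0.   ]
[ 0.08  0.16 -1.44] [-0.157  0.    -0.   ]
```

Next I push to about −26° and check there.

carry_out:
  motion:
    - [[0, 0.06, -0.32, -0.035, 0, 0, 0], [0, 0.09, -0.6, -0.06, 0, 0, 0], [0, 0.12, -0.8, -0.087, 0, 0, 0], [0, 0.13, -0.96, -0.105, 0, 0, 0], [0, 0.13, -0.96, -0.105, 0, 0, 0]]

```text
time_s: 4.25
position: [0.6765, -0.1301, 0.0766]
tool_rot: [[0.001, 0.899, -0.439], [-0.0, -0.439, -0.899], [-1.0, 0.001, -0.0]]
ft_force: [0.1, 0.3, -0.6]
grip_width: -0.0003
```

```bash
python3 -c "
from h import *
rows([arc(a) for a in (-26,-25,-24,-23,-22,-21)]);d=cam('wrist');A=cv2.resize(d['image'][100:290,150:400],None,fx=3,fy=3,interpolation=cv2.INTER_CUBIC);cv2.imwrite('pics/w3.png',A[:,:,::-1])"
```

```text
t 4.25 p [ 0.6765 -0.1301  0.0766] yaw -26.03 F [ 0.12  0.28 -0.64] q6 5.3
[ 0.06 -0.    0.02] [-0.    -0.    -0.001]
[ 0.06  0.03 -0.14] [-0.018 -0.    -0.001]
[ 0.06  0.05 -0.3 ] [-0.035 -0.    -0.001]
[ 0.06  0.08 -0.45] [-0.053 -0.    -0.001]
[ 0.06  0.1  -0.61] [-0.07  -0.    -0.001]
[ 0.06  0.11 -0.77] [-0.088 -0.    -0.001]
```

View pics/w3.png

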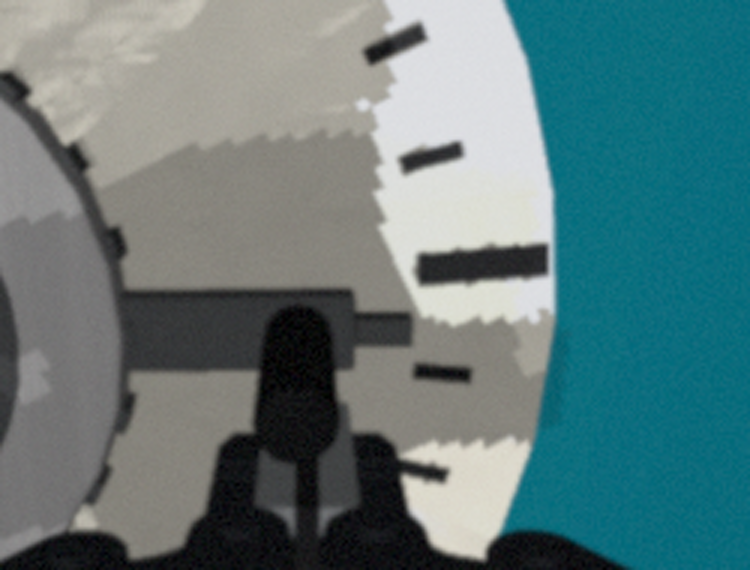

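The pointer tip is at crop (411,329) and the lever's midline runs almost horizontally at crop row 330. The long mark runs (417,269) to (548,259), so the pointer is just short of it.

```bash
cat >> h.py <<'E'
def ang(d,tip,lev,mi,mo):
    f=lambda p:(np.array(p)+.5)/3-.5+[150,100]
    T,L,I,O=[ray(d,f(p),z)[0,:2] for p,z in((tip,.051),(lev,.054),(mi,.043),(mo,.043))]
    a=lambda v:np.degrees(np.arctan2(v[1],v[0]))
    print("lever dir",a(T-L),"mark dir",a(O-I)); print("tip about AX",a(T-AX),np.hypot(*(T-AX)),"mark",a(I-AX),a(O-AX),np.hypot(*(I-AX)),np.hypot(*(O-AX)))
    u=(O-I)/np.hypot(*(O-I)); print("tip lateral of mark line mm",1000*(u[0]*(T-I)[1]-u[1]*(T-I)[0]))
E
python3 -c "
from h import *
ang(cam('wrist'),(411,329),(125,331),(417,269),(548,259))"
```

```text
lever dir -26.829951868599604 mark dir -21.568342719039585
tip about AX -25.478529114481265 0.10951173454827391 mark -20.91871349968877 -21.03397383468863 0.11165017127966813 0.1357315390249997
tip lateral of mark line mm -8.733778286082783
```

carry_out:
  motion:
    - [[0, 0.03, -0.2, -0.02, 0, 0, 0], [0, 0.06, -0.4, -0.044, 0, 0, 0], [0, 0.08, -0.52, -0.06, 0, 0, 0], [0, 0.09, -0.58, -0.065, 0, 0, 0], [0, 0.09, -0.58, -0.065, 0, 0, 0]]

```text
time_s: 4.77
position: [0.6797, -0.1253, 0.0763]
tool_rot: [[0.0, 0.925, -0.38], [0.0, -0.38, -0.925], [-1.0, 0.0, -0.0]]
ft_force: [-0.0, -1.0, -0.4]
grip_width: -0.0002
```

```bash
python3 -c "
from h import *
rows([arc(a) for a in (-23,-22,-21,-20)]);d=cam('wrist');A=cv2.resize(d['image'][100:290,150:400],None,fx=3,fy=3,interpolation=cv2.INTER_CUBIC);cv2.imwrite('pics/w4.png',A[:,:,::-1])"
```

```text
t 4.77 p [ 0.6797 -0.1253  0.0763] yaw -22.32 F [-0.03 -1.02 -0.43] q6 2.1
[ 0.03 -0.01  0.11] [ 0.012 -0.    -0.   ]
[ 0.03  0.02 -0.04] [-0.006 -0.    -0.   ]
[ 0.03  0.05 -0.2 ] [-0.023 -0.    -0.   ]
[ 0.03  0.08 -0.36] [-0.04 -0.   -0.  ]
```

View pics/w4.png

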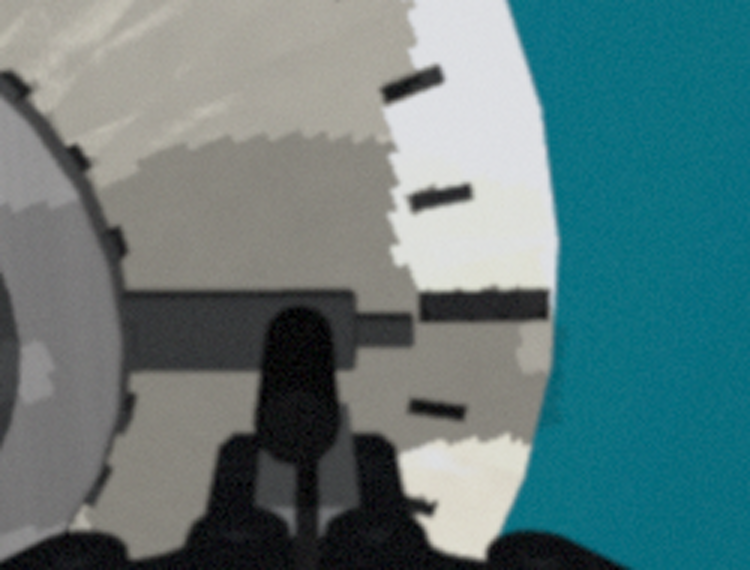

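The pointer tip is at (412,329) and the long mark runs (420,306) to (548,304), so a small step remains.

```bash
python3 -c "
from h import *
ang(cam('wrist'),(412,329),(125,331),(420,306.5),(548,304.5))"
```

```text
lever dir -23.074287081191507 mark dir -21.45016184883201
tip about AX -21.817976257450567 0.10959059899243011 mark -20.958775308253045 -21.04498950974061 0.11191537425797372 0.1357286455087572
tip lateral of mark line mm -1.66332947634048
```

carry_out:
  motion:
    - [[0, 0.02, -0.1, -0.01, 0, 0, 0], [0, 0.03, -0.17, -0.019, 0, 0, 0], [0, 0.03, -0.17, -0.019, 0, 0, 0], [0, 0.03, -0.17, -0.019, 0, 0, 0]]

```text
time_s: 5.2
position: [0.6805, -0.124, 0.0763]
tool_rot: [[-0.0, 0.932, -0.363], [0.0, -0.363, -0.932], [-1.0, -0.0, -0.0]]
ft_force: [-0.7, -1.1, 0.2]
grip_width: -0.0001
```

carry_out:
  motion:
    - [[0, 0, 0.5, 0, 0, 0, 0], [0, 0, 1.0, 0, 0, 0, 0], [-3, 0, 1.2, 0, 0, 0, 0], [-6, 0, 1.2, 0, 0, 0, 0], [-6, 0, 1.2, 0, 0, 0, 0]]

```text
time_s: 5.62
position: [0.6781, -0.1365, 0.1428]
tool_rot: [[0.01, 0.932, -0.363], [-0.004, -0.363, -0.932], [-1.0, 0.01, -0.0]]
ft_force: [1.1, -0.2, 1.6]
grip_width: -0.0001
```

```bash
python3 -c "
from h import *
rows([]);d=cam('wrist');P=proj(d,[[.7055,-.1155,.049]])[0];print(P)
x,y=(P-[95,70]).astype(int); print(x,y);A=cv2.resize(d['image'][y:y+140,x:x+190],None,fx=4,fy=4,interpolation=cv2.INTER_CUBIC);cv2.imwrite('pics/w5.png',A[:,:,::-1])"
```

```text
t 5.62 p [ 0.6781 -0.1365  0.1428] yaw -21.28 F [ 1.11 -0.21  1.57] q6 0.1
[273.51174505 164.3620806 ]
178 94
```

View pics/w5.png

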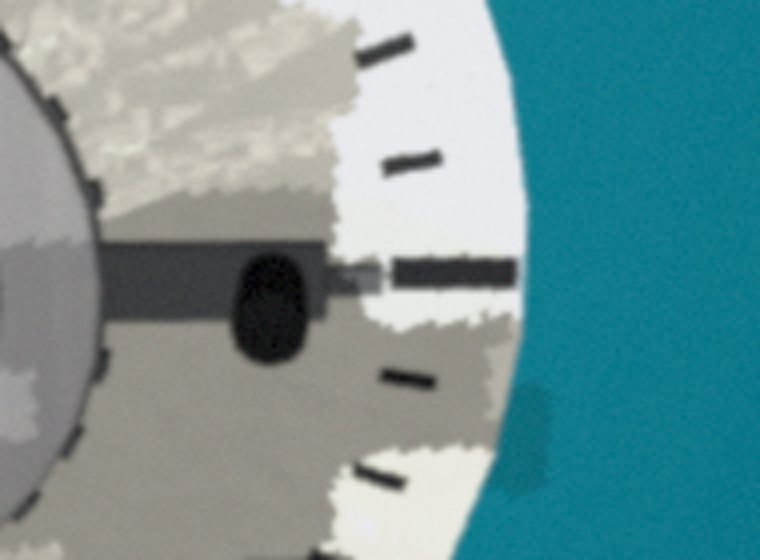

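The pointer tip is at w5 (382,277) and the mark runs (392,272.5) to (517,271). I'll work out the residual.

```bash
python3 -c "
from h import *
d=cam('wrist')
f=lambda p:(np.array(p)+.5)/4-.5+[178,94]
a=lambda v:np.degrees(np.arctan2(v[1],v[0]))
I,O=[ray(d,f(p),.043)[0,:2] for p in((392,272.5),(517,271.3))]
u=(O-I)/np.hypot(*(O-I)); A2=I-u*.112
print('mark',a(u),a(I-AX),'axis by mark',A2)
for r in (275,276,277,278):
  T=ray(d,f((382,r)),.050)[0,:2]; print(r,a(T-AX),np.hypot(*(T-AX)),1000*(u[0]*(T-I)[1]-u[1]*(T-I)[0]))
c=f((380,283));print(c)
x,y=int(c[0]),0
print(d['image'][155:175,263:285].mean(2).astype(int))
print(d['image'][150:176,[290,300]].mean(2).astype(int).T)
rows([])"
```

```text
mark -20.713216326697154 -20.55543794969781 axis by mark [ 0.60179915 -0.07472031]
275 -20.132596664124037 0.10823596472115671 0.7922461876230908
276 -20.228880484196598 0.10823571243157526 0.6103646743925801
277 -20.325204682074066 0.10823576703014055 0.42840722901114325
278 -20.421568757043826 0.10823612890026073 0.24637376278033143
[272.625 164.375]
[[156 193 223 233 232 233 233 231 233 231 232 231 233 231 231 232 232 231
  233 232 233 232]
 [144 170 212 229 231 232 232 232 230 231 231 231 232 231 231 233 231 232
  231 231 231 230]
 [140 161 203 227 231 232 230 230 227 223 221 226 230 232 231 228 228 228
  229 230 229 230]
 [138 154 193 222 229 230 227 221 212 190 185 214 228 230 221 211 203 206
  207 205 206 205]
 [135 142 164 203 217 215 208 185 165 153 161 204 225 225 188 142 123 124
  126 126 127 124]
 [114 121 137 163 167 153 146 135 124 125 140 178 208 216 171 104  61  61
   59  63  61  60]
 [ 71  80  88 103 100  90  87  85  88  85  92 117 158 183 153  91  52  47
   48  51  49  47]
 [ 52  60  75  88  89  87  91  89  93  91  90 103 138 152 121  76  52  47
   50  49  45  49]
 
[... 706 characters left out ...]
0 232 231 232 232
  232 230 231 230]
 [139 142 142 142 144 144 158 191 223 231 232 233 232 231 230 231 231 232
  232 231 231 231]
 [140 139 144 142 142 144 147 167 210 227 232 232 231 232 231 231 232 231
  232 232 232 231]
 [141 140 141 143 143 145 144 156 194 222 229 230 232 232 232 231 233 232
  232 231 232 232]
 [141 142 145 145 139 145 143 145 164 193 210 219 224 229 231 231 231 233
  232 232 231 231]]
[[233 232 232 231 232 231 231 230 208 126  62  49  43  47  47  52  84 149
  210 229 231 231 231 230 227 217]
 [234 233 233 231 233 232 231 227 198 119  55  49  46  52  48  54  97 166
  222 233 232 227 212 180 184 175]]
t 5.72 p [ 0.6764 -0.1357  0.1376] yaw -21.28 F [0.64 0.31 0.05] q6 0.1
```

```bash
python3 -c "
from h import *
d=cam('wrist');g=d['image'].mean(2)
def mid(c,lo,hi,thr):
  v=g[lo:hi,c];k=np.where(v<thr)[0];i,j=k[0],k[-1]
  t=i-(thr-v[i])/(v[i-1]-v[i]);b=j+(thr-v[j])/(v[j+1]-v[j]);return lo+t,lo+b
for c in (270,271,272,273,280,284,290,300,304): print(c,np.round(mid(c,150,175,150),2))
I=np.mean(mid(280,150,175,140));O=np.mean(mid(304,150,175,140));T=np.mean(mid(272,150,175,150))
I,O=ray(d,[(280,I),(304,O)],.043)[:,:2]
u=(O-I)/np.hypot(*(O-I));a=lambda v:np.degrees(np.arctan2(v[1],v[0]));print('mark',a(u),a(I-AX),a(O-AX))
for z in (.048,.05): 
  X=ray(d,[(272,T)],z)[0,:2];print(z,a(X-AX),np.hypot(*(X-AX)),1000*(u[0]*(X-I)[1]-u[1]*(X-I)[0]))
rows([])"
```

```text
Traceback (most recent call last):
IndexError: index 25 is out of bounds for axis 0 with size 25
```

```bash
python3 -c "
from h import *
d=cam('wrist');g=d['image'].mean(2)
def mid(c,thr,lo=153,hi=170):
  v=g[lo:hi,c];k=np.where(v<thr)[0];i,j=k[0],k[-1]
  t=i-(thr-v[i])/(v[i-1]-v[i]);b=j+(thr-v[j])/(v[j+1]-v[j]);return lo+t,lo+b
print(g[163,262:284].astype(int))
for c in (270,271,272,273,280,284,290,300,304): print(c,np.round(mid(c,150),2))
I=np.mean(mid(280,140));O=np.mean(mid(304,140));T=np.mean(mid(272,160))
I,O=ray(d,[(280,I),(304,O)],.043)[:,:2]
u=(O-I)/np.hypot(*(O-I));a=lambda v:np.degrees(np.arctan2(v[1],v[0]));print('mark',a(u),a(I-AX),a(O-AX))
for z in (.048,.05): 
  X=ray(d,[(272,T)],z)[0,:2];print(z,a(X-AX),np.hypot(*(X-AX)),1000*(u[0]*(X-I)[1]-u[1]*(X-I)[0]))
rows([])"
```

```text
[ 61  54  51  53  56  54  62  72  85  84  84  84  83  86  86  90 111 147
 147 104  61  53]Traceback (most recent call last):
  File "<string>", line 8, in <module>
    for c in (270,271,272,273,280,284,290,300,304): print(c,np.round(mid(c,150),2))
                                                                     ~~~^^^^^^^
  File "<string>", line 6, in mid
    t=i-(thr-v[i])/(v[i-1]-v[i]);b=j+(thr-v[j])/(v[j+1]-v[j]);return lo+t,lo+b
                                                 ~^^^^^
IndexError: index 17 is out of bounds for axis 0 with size 17
```

```bash
python3 -c "
from h import *
d=cam('wrist');g=d['image'].mean(2)
rows([])
for c in (274,275,276,277,284,288,294,300,304): print(c,g[154:178,c].astype(int))
np.save('g.npy',g);import pickle;pickle.dump(d,open('d.pkl','wb'))"
```

```text
t 5.87 p [ 0.6756 -0.1352  0.135 ] yaw -21.27 F [-0.47  0.49 -0.07] q6 0.1
274 [231 231 231 231 229 225 205 149  94  80 100 108 103 103  92 102 144 189
 191 171 158 154 144 145]
275 [231 232 230 230 230 221 185 138  94  81  98 108 108 105 105 122 169 219
 220 211 205 191 164 146]
276 [231 230 230 230 225 210 166 130  98  84 102 107 105 108 108 128 177 221
 228 229 225 219 185 152]
277 [232 231 231 231 221 197 162 136 110  88 101 109 106 106 109 126 176 223
 229 231 230 221 183 150]
284 [230 231 230 231 228 217 161  87  50  48  46  48  46  78 150 217 228 229
 229 231 231 232 232 230]
288 [229 231 231 230 229 221 173  97  49  49  51  45  46  73 148 220 229 227
 230 229 230 230 226 208]
294 [231 230 230 229 228 218 167  96  53  46  49  44  50  61 106 174 223 229
 230 228 230 228 225 205]
300 [229 228 230 228 221 186 128  72  45  44  49  46  49  73 147 217 231 230
 231 230 228 214 168 141]
304 [233 232 229 229 227 214 154  80  48  46  45  49  48  75 141 214 229 229
 230 226 218 204 208 181]
```

carry_out:
  motion:
    - [[0, 0, -1, 0, 0, 0, 0], [0, 0, -2, 0, 0, 0, 0], [0, 0, -2.1, 0, 0, 0, 0], [0, 0, -2.1, 0, 0, 0, 0], [0, 0, -2.1, 0, 0, 0, 0]]

```text
time_s: 6.28
position: [0.6838, -0.1152, 0.1361]
tool_rot: [[-0.0, 0.932, -0.362], [0.0, -0.362, -0.932], [-1.0, -0.0, 0.0]]
ft_force: [0.9, -1.2, 0.1]
grip_width: 0.0002
```

```bash
python3 -c "
from h import *
cam('scene');cam('scene');d=cam('wrist');rows([])
import pickle;pickle.dump(d,open('d.pkl','wb'));print(d['cx'],d['cy'])
A=cv2.resize(d['image'][157:222,225:315],None,fx=8,fy=8,interpolation=cv2.INTER_CUBIC);cv2.imwrite('pics/w6.png',A[:,:,::-1])"
```

```text
t 6.43 p [ 0.6837 -0.1158  0.1363] yaw -21.27 F [-0.51  0.65 -0.46] q6 1.9
251.89018475394863 195.2663283551357
```

View pics/w6.png

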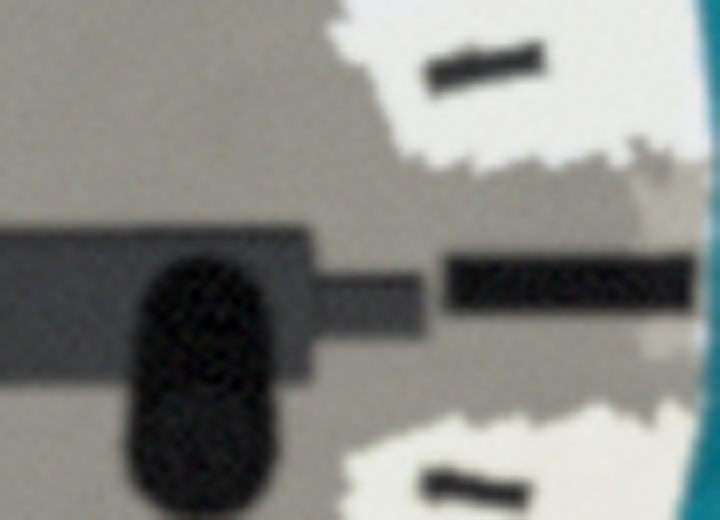

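w6 shows the pointer's top face at rows 281 to 337, tip at (424,309), and the long mark's midline at row 284, from (443,285) to (694,284). The pin leans down the picture, so parallax has to be taken out.

```bash
python3 -c "
from h import *
import pickle;d=pickle.load(open('d.pkl','rb'))
f=lambda p:(np.array(p)+.5)/8-.5+[225,157]
a=lambda v:np.degrees(np.arctan2(v[1],v[0]))
I,O=[ray(d,f(p),.043)[0,:2] for p in((443,285),(694,284.5))]
u=(O-I)/np.hypot(*(O-I)); A2=I-u*.112
print('mark',a(u),a(I-AX),a(O-AX),A2, np.hypot(*(O-I)))
for z in (.049,.050,.051):
  T=ray(d,f((424,309)),z)[0,:2]; print(z,a(T-A2),np.hypot(*(T-A2)),1000*(u[0]*(T-I)[1]-u[1]*(T-I)[0]))
# lever body base edges: top 230..(side), bottom 382 ; corners at z .054
L=[ray(d,f(p),.054)[0,:2] for p in((310,382),(20,382))];print('lever edge dir',a(L[0]-L[1]))
print(ray(d,f((203,450)),.093),'pin')"
```

```text
mark -21.14148538715347 -21.07300273402404 -21.084919346687474 [ 0.60296047 -0.07534131] 0.023574928227213243
0.049 -21.46023405783295 0.10975866107003258 -0.6106077471418369
0.05 -21.310405390639783 0.1096723955751294 -0.3233368105422226
0.051 -21.160341863180285 0.10958688122451876 -0.036065873942568216
lever edge dir -21.26559031428771
[[ 0.68715497 -0.10664652  0.093     ]] pin
```

The pointer stands on the long mark: offset −0.3 mm, within about 0.3 mm, and lever and mark directions agree to about 0.15°. Next is the bolt.

```bash
cat >> h.py <<'E'
UX=np.array([np.cos(np.radians(-24.8)),np.sin(np.radians(-24.8))])
def bolt(dist,z=.051): return [*(AX-dist*UX),z,-114.8]
E
python3 -c "
from h import *
rows([bolt(.147,.16),bolt(.147)])"
```

```text
t 6.43 p [ 0.6837 -0.1158  0.1363] yaw -21.27 F [-0.51  0.65 -0.46] q6 1.9
[ -2.37 -23.65  -1.74] [ 1.632  0.    -0.   ]
[  8.53 -23.65  -1.74] [ 1.632  0.    -0.   ]
```

carry_out:
  motion:
    - [[-2.4, -1.7, -0.1, 0.118, 0, 0, 0], [-2.4, -3.4, -0.2, 0.236, 0, 0, 0], [-2.4, -5.1, -0.3, 0.354, 0, 0, 0], [-2.4, -6.8, -0.4, 0.472, 0, 0, 0], [-2.4, -8.5, -0.6, 0.59, 0, 0, 0]]

```text
time_s: 6.85
position: [0.6058, -0.0793, 0.1605]
tool_rot: [[0.0, 0.567, -0.823], [-0.0, -0.823, -0.567], [-1.0, 0.0, -0.0]]
ft_force: [-0.4, -1.1, -0.4]
grip_width: 0.0003
```

```bash
python3 -c "
from h import *
rows([bolt(.147,.16),bolt(.147)])"
```

```text
t 6.85 p [ 0.6058 -0.0793  0.1605] yaw -55.43 F [-0.39 -1.08 -0.41] q6 36.9
[  0.05 -13.12   7.51] [ 1.036 -0.    -0.   ]
[ 10.95 -13.12   7.51] [ 1.036 -0.    -0.   ]
```

carry_out:
  motion:
    - [[0, -1.6, 0.9, 0.115, 0, 0, 0], [0, -3.2, 1.8, 0.23, 0, 0, 0], [0, -4.8, 2.7, 0.345, 0, 0, 0], [0, -6.4, 3.6, 0.46, 0, 0, 0], [0, -8, 4.5, 0.575, 0, 0, 0]]

```text
time_s: 7.27
position: [0.5231, -0.0392, 0.1605]
tool_rot: [[0.0, 0.029, -1.0], [-0.0, -1.0, -0.029], [-1.0, 0.0, -0.0]]
ft_force: [0.3, 0.0, -0.3]
grip_width: 0.0002
```

```bash
python3 -c "
from h import *
rows([bolt(.147,.16),bolt(.147)])"
```

```text
t 7.27 p [ 0.5231 -0.0392  0.1605] yaw -88.35 F [ 0.33  0.02 -0.25] q6 71.1
[ 0.05 -2.69  5.28] [ 0.462 -0.    -0.   ]
[10.95 -2.69  5.29] [ 0.462 -0.    -0.   ]
```

carry_out:
  motion:
    - [[0, -0.7, 1.4, 0.115, 0, 0, 0], [0, -1.4, 2.8, 0.23, 0, 0, 0], [0, -2.1, 4.1, 0.345, 0, 0, 0], [0, -2.7, 5.3, 0.462, 0, 0, 0], [0, -2.7, 5.3, 0.462, 0, 0, 0]]

```text
time_s: 7.68
position: [0.4683, -0.0135, 0.1606]
tool_rot: [[-0.001, -0.418, -0.908], [0.0, -0.908, 0.418], [-1.0, 0.0, 0.001]]
ft_force: [0.9, 1.2, 0.1]
grip_width: -0.0002
```

```bash
python3 -c "
from h import *
cam('scene');cam('scene');rows([bolt(.147,.16),bolt(.147)]);d=cam('wrist');save(d,'w7.png')
print(proj(d,[[*(AX-.118*UX+.018*s*np.array([-UX[1],UX[0]])),.058] for s in(-1,1)]))"
```

```text
t 7.78 p [ 0.4704 -0.0145  0.1607] yaw -114.3 F [ 0.89 -0.62  0.9 ] q6 98.1
[ 0.07 -0.02  0.11] [ 0.009 -0.001  0.   ]
[10.97 -0.02  0.12] [ 0.009 -0.001  0.   ]
[[276.95888863 164.83327323]
 [229.68570249 164.43389   ]]
```

View pics/w7.png

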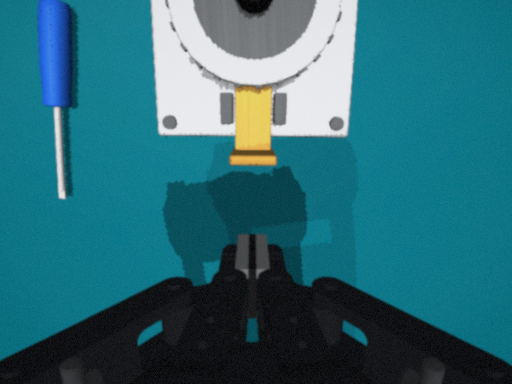

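The tab's outer top edge is at (230–276,165), as predicted, with clear space in front of the fingers. I descend and push.

carry_out:
  motion:
    - [[3.5, 0, 0.1, 0, 0, 0, 0], [7, 0, 0.1, 0, 0, 0, 0], [10, 0, 0.1, 0, 0, 0, 0], [10.8, 0, 0.1, 0, 0, 0, 0], [10.8, 0, 0.1, 0, 0, 0, 0]]

```text
time_s: 8.25
position: [0.469, -0.014, 0.0508]
tool_rot: [[-0.004, -0.413, -0.911], [0.001, -0.911, 0.413], [-1.0, 0.001, 0.004]]
ft_force: [-0.4, -0.1, 0.1]
grip_width: 0.0001
```

carry_out:
  motion:
    - [[0, 0, -0.4, 0, 0, 0, 0], [0, 0, -0.8, 0, 0, 0, 0], [0, 0, -1.2, 0, 0, 0, 0], [0, 0, -1.6, 0, 0, 0, 0], [0, 0, -2.0, 0, 0, 0, 0]]

```text
time_s: 8.67
position: [0.4879, -0.0223, 0.0531]
tool_rot: [[0.001, -0.414, -0.91], [-0.0, -0.91, 0.414], [-1.0, -0.0, -0.001]]
ft_force: [-1.1, 0.8, 0.9]
grip_width: -0.0001
```

```bash
python3 -c "
from h import *
rows([bolt(.129),bolt(.115),bolt(.109)])"
```

```text
t 8.67 p [ 0.4879 -0.0223  0.0531] yaw -114.47 F [-1.09  0.76  0.89] q6 97.9
[ 0.21 -0.    0.22] [ 0.006 -0.001  0.   ]
[ 0.21  0.01 -1.18] [ 0.006 -0.001  0.   ]
[ 0.21  0.01 -1.78] [ 0.006 -0.001  0.   ]
```

carry_out:
  motion:
    - [[0, 0, -0.3, 0, 0, 0, 0], [0, 0, -0.6, 0, 0, 0, 0], [0, 0, -0.9, 0, 0, 0, 0], [0, 0, -1.2, 0, 0, 0, 0], [0, 0, -1.5, 0, 0, 0, 0]]

```text
time_s: 9.08
position: [0.5012, -0.0284, 0.0523]
tool_rot: [[-0.0, -0.414, -0.91], [0.0, -0.91, 0.414], [-1.0, 0.0, 0.0]]
ft_force: [-1.7, -0.4, 2.1]
grip_width: 0.0003
```

```bash
python3 -c "
from h import *
rows([bolt(.109),bolt(.108),bolt(.107)])"
```

```text
t 9.08 p [ 0.5012 -0.0284  0.0523] yaw -114.48 F [-1.69 -0.41  2.14] q6 97.7
[ 0.13  0.   -0.32] [ 0.006  0.    -0.   ]
[ 0.13  0.   -0.42] [ 0.006  0.    -0.   ]
[ 0.13  0.   -0.52] [ 0.006  0.    -0.   ]
```

carry_out:
  motion:
    - [[0, 0, -0.1, 0, 0, 0, 0], [0, 0, -0.15, 0, 0, 0, 0], [0, 0, -0.2, 0, 0, 0, 0], [0, 0, -0.2, 0, 0, 0, 0]]

```text
time_s: 9.42
position: [0.5027, -0.0291, 0.0523]
tool_rot: [[-0.0, -0.414, -0.91], [0.0, -0.91, 0.414], [-1.0, 0.0, 0.0]]
ft_force: [-2.4, 0.4, 0.6]
grip_width: 0.0001
```

carry_out:
  motion:
    - [[0, 0, -0.05, 0, 0, 0, 0], [0, 0, -0.1, 0, 0, 0, 0], [0, 0, -0.1, 0, 0, 0, 0]]

```text
time_s: 9.67
position: [0.5028, -0.0292, 0.0522]
tool_rot: [[-0.002, -0.414, -0.91], [0.001, -0.91, 0.414], [-1.0, 0.0, 0.002]]
ft_force: [-5.7, 2.5, 4.1]
grip_width: -0.0003
```

carry_out:
  motion:
    - [[0, 0, -0.03, 0, 0, 0, 0], [0, 0, -0.05, 0, 0, 0, 0], [0, 0, -0.05, 0, 0, 0, 0]]

```text
time_s: 9.92
position: [0.5029, -0.0292, 0.0522]
tool_rot: [[-0.003, -0.414, -0.91], [0.001, -0.91, 0.414], [-1.0, 0.0, 0.003]]
ft_force: [-7.3, 2.6, 4.6]
grip_width: 0.0001
```

The push force rises to 8 N with no travel, so the bolt is at its stop. I back off, lift and look.

carry_out:
  motion:
    - [[0, 0, 0.5, 0, 0, 0, 0], [0, 0, 1.5, 0, 0, 0, 0], [0, 0, 3, 0, 0, 0, 0], [-2, 0, 4, 0, 0, 0, 0], [-6, 0, 4, 0, 0, 0, 0]]

```text
time_s: 10.33
position: [0.4646, -0.0121, 0.1099]
tool_rot: [[-0.008, -0.414, -0.91], [0.002, -0.91, 0.414], [-1.0, 0.001, 0.009]]
ft_force: [0.7, 0.1, 0.4]
grip_width: 0.0001
```

carry_out:
  motion:
    - [[-4, 0, 0, 0, 0, 0, 0], [-8, 0, 0, 0, 0, 0, 0], [-11, 0, 0, 0, 0, 0, 0], [-11, 0, 0, 0, 0, 0, 0], [-11, 0, 0, 0, 0, 0, 0]]

```text
time_s: 10.75
position: [0.4685, -0.0134, 0.2236]
tool_rot: [[0.005, -0.414, -0.91], [-0.001, -0.91, 0.414], [-1.0, -0.001, -0.005]]
ft_force: [0.0, -0.3, -0.7]
grip_width: 0.0
```

```bash
python3 -c "
from h import *
cam('scene');cam('scene');d=cam('wrist');rows([]);save(d,'w8.png')
V=np.array([-UX[1],UX[0]])
for r in(.098,.118): print(r,proj(d,[[*(AX-r*UX+.018*s*V),.058] for s in(-1,1)]).round(1).tolist())
print('plate corners',proj(d,[[*(AX-.1*UX+.085*s*V),.012] for s in(-1,1)]).round(1).tolist())
print('lm',proj(d,[[*(AX+r*np.array([np.cos(-.369),np.sin(-.369)])),z] for r,z in((.112,.043),(.136,.043),(.11,.049),(.09,.093))]).round(1).tolist())"
```

```text
t 10.9 p [ 0.4674 -0.0131  0.221 ] yaw -114.48 F [-0.12 -0.22  0.97] q6 98.3
0.098 [[272.4, 128.0], [233.6, 127.8]]
0.118 [[271.9, 149.5], [233.8, 149.3]]
plate corners [[331.7, 127.5], [173.8, 126.7]]
lm [[246.0, -122.0], [244.3, -152.3], [246.1, -124.2], [246.8, -135.1]]
```

View pics/w8.png

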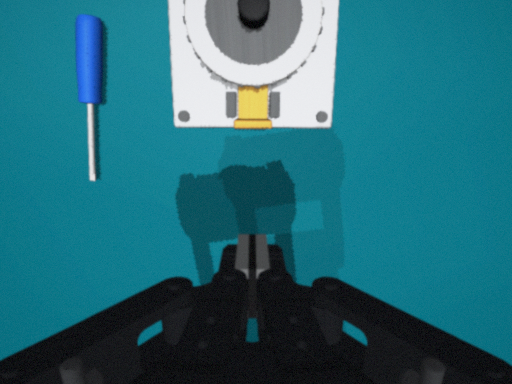

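The tab's outer edge is now at row 128, where 98 mm from the axis predicts 128. The plate corners, at (174,127) and (331,127), are where predicted. The robot is clear, so I hand in.

```bash
python3 -c "
from h import *
print(env.close_job())"
```

```text
the job is handed in; nothing more can be done
None
```

I pushed the lever round until its pointer stood at the long mark, then pushed the brass bolt fully in by its thumb tab. The job was handed in at about 11 s on the robot's clock, with the robot clear of everything.

- **Lever:** I pushed the pin sideways with closed fingertips at about 2 N. A near view after backing off put the pointer tip 0.0 to 0.6 mm short of the mark's line, depending on the exact height of the pointer's top. The lever and mark directions agreed to about 0.15°.
- **Bolt:** I pushed the tab until the horizontal force rose to about 8 N with no further travel. Afterwards the tab's outer face was where 98 mm from the axis predicts (fully in), and the base plate's corners had not moved.
- **Checks that disagreed or were skipped:**
  - An earlier pointer check mixed pixels from two moments while the arm was still settling. I discarded it and repeated it with the arm still.
  - I did not look at the pointer again after locking, though the arm came near neither the pin nor the scale after the good check.
  - I did not check the loose items one by one at the end. The arm's path stayed clear of them.
- **Picture budget:** I viewed 12 pictures, two past the budget of 10.

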